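Scan the coil's job label and start the winder

TASK

Pick up the hand scanner, aim it squarely at the middle of the white label on the red coil from about 100 mm away and hold it steady there for a second, without touching the coil or its rest. Lay the scanner gently back in its cradle as you found it and let go; then press the yellow button fully down, let it come up, and press the green button fully down. Leave the red and blue buttons alone and everything else on the bench where it is.

Things in the scene. Friction and masses are not known exactly. Their poses are not given: they have to be found in the camera images.
- scanner: hand scanner, about 0.24 kg: level black handle with yellow butt, 155 long x 30 wide x 32 high, then a yellow head 46 wide, bent 45 degrees down, ending in a dark red window. Origin: middle of the handle's section, 105 from the butt, at the balance point; grip here from above across the 30. x along the handle to the head, z up. Handle ends 50 ahead of the origin; head reaches 59 below it
- beam (a point): centre of the scanner's window, at x 113, z -45 mm in the scanner's frame. Its x axis is the line of sight (forward and 45 degrees down when the handle is level), y is level
- cradle_seat (a point): the scanner's origin when home in its cradle, 100 above the bench, same axes as the scanner. The fixed cradle has two grey forks, 10 thick, at x -72 and +40 mm, with open space for fingers between; the handle's underside rests in them 84 above the bench between cheeks 38 apart and 16 high. Foot plate 150 x 75 x 12
- label (a point): centre of the white barcode label, 50 x 50, in the middle of the red coil (139 diameter, 29 thick) on a plate 150 x 150 inclined 45 degrees; the whole is under 165 high. z is the label's outward normal, 45 degrees up; the point is 97 above the bench. The coil stands 5 proud of the label
- console_mid (a point): middle of the console's deck: fixed metal box 150 x 255, deck 50 above the bench; the four buttons stand in a row 55 apart along y, 25 ahead (+x) of this point, in an order that changes. A low screen rises to 60 above the deck along the console's -x edge, 55 or more behind the row
- coil_rest: the fixed stand that carries the red coil; origin on the bench under the middle of the inclined plate; base 150 x 130; x is the level direction that the label faces
- cradle: the cradle itself (see cradle_seat), origin on the bench straight below the seat point
- yellow (a joint): yellow spring button (reset): travel in m, 0 up, 0.006 fully down; about 5 N to hold fully down
- yellow_top (a point): middle of the yellow button's cap top, 28 across; its world height is given by this point
- green (a joint): green spring button (start): travel in m, 0 up, 0.006 fully down; about 5 N to hold fully down
- green_top (a point): middle of the green button's cap top, 28 across; its world height is given by this point
- red (a joint): red spring button (stop, not to be pressed): travel in m, 0 up, 0.006 fully down; about 5 N to hold fully down
- red_top (a point): middle of the red button's cap top, 28 across; its world height is given by this point
- blue (a joint): blue spring button (direction, not to be pressed): travel in m, 0 up, 0.006 fully down; about 5 N to hold fully down
- blue_top (a point): middle of the blue button's cap top, 28 across; its world height is given by this point
- spool: spool of copper wire standing upright, 72 diameter, 70 high; leave it alone; origin at its underside
- lam_core: bare steel ring core lying flat, 92 diameter, 30 high; leave it alone; origin at its underside
- screwdriver: red-handled screwdriver lying flat; leave it alone; origin at its underside
- wrench: steel wrench lying flat; leave it alone; origin at its underside
- black_can: black spray can, upright, 54 diameter, 170 high; leave it alone; origin at its underside
- red_can: red and yellow spray can, upright, 60 diameter, 160 high; leave it alone; origin at its underside
- green_coil: dark green wound coil lying flat, 110 diameter, 26 high; leave it alone; origin at its underside
- tape: yellow ring of tape lying flat, 90 diameter, 24 high; leave it alone; origin at its underside
Mind the look-alikes: they are no part of the job. What is shaped like the scanner but orange or turquoise is not meant.

How it is judged (in metres and radians):
On the way, in this order (a step that is already met when the one before it is completed fails the run):
1. held scanner steady (30 mm/s, 0.25 rad/s) for 0.8 s, label centre 65 to 135 mm ahead of the window, within 20 mm of the line of sight in y and z, sight within 24 degrees of the label normal (x of label in the frame of beam between 0.065 and 0.135 m and y of label in the frame of beam between -0.02 and 0.02 m and z of label in the frame of beam between -0.02 and 0.02 m and z of beam in the frame of label above 0.05 m and angle between the x axis of beam and the z axis of label, either way round below 0.42 rad and linear speed of scanner below 0.03 m/s and angular speed of scanner below 0.25 rad/s and contact force between the fingers and scanner above 1 N), for 0.8 s.
2. the scanner lies in its cradle again, released (x of scanner in the frame of cradle_seat between -0.02 and 0.02 m and y of scanner in the frame of cradle_seat between -0.01 and 0.01 m and z of scanner in the frame of cradle_seat between -0.008 and 0.008 m and angle between the x axis of scanner and the x axis of cradle_seat, either way round below 0.12 rad and angle between scanner's own z axis and vertical below 0.12 rad and x of beam in the frame of cradle_seat above 0.06 m and contact force between the fingers and scanner below 0.1 N and linear speed of scanner below 0.02 m/s), for 0.2 s.
3. the yellow button is pressed (4.5 of its 6 mm) (value of joint yellow above 0.0045 m), for 0.05 s.
4. then the green button is pressed (4.5 of its 6 mm) (value of joint green above 0.0045 m), for 0.05 s.
At the end, for the whole second after the job is handed in: The scanner lies at rest in both forks of its cradle, head the same way as at the start, within 20 mm along, 10 mm across and 8 mm in height of the seat and within 7 degrees of level and of the cradle's direction; all four buttons are up (within 2 mm) (x of scanner in the frame of cradle_seat between -0.02 and 0.02 m and y of scanner in the frame of cradle_seat between -0.01 and 0.01 m and z of scanner in the frame of cradle_seat between -0.008 and 0.008 m and angle between the x axis of scanner and the x axis of cradle_seat, either way round below 0.12 rad and angle between scanner's own z axis and vertical below 0.12 rad and x of beam in the frame of cradle_seat above 0.06 m and linear speed of scanner below 0.02 m/s and value of joint each of yellow, green, red, blue below 0.002 m); the robot touches nothing.
It fails at once if the red or the blue button is pressed (over 3 mm) (value of joint any of red, blue above 0.003 m).
It fails at once if yellow and green are down together, or either is pressed while the scanner is over 40 mm from its seat (pressed: over 3 mm) (value of joint each of yellow, green above 0.003 m or (value of joint any of yellow, green above 0.003 m and distance between scanner and cradle_seat above 0.04 m)).
It fails at once if the scanner or the robot touches the coil or its rest (over 1 N) (contact force between any of scanner, the arm, the fingers and coil_rest above 1 N).
It fails at once if the scanner is dropped into its cradle: within 60 mm of its seat, not touched by the fingers and faster than 0.35 m/s (distance between scanner and cradle_seat below 0.06 m and contact force between the fingers and scanner below 0.1 N and linear speed of scanner above 0.35 m/s).
It fails at once if another thing on the bench is moved by more than 30 mm (distance of any of spool, lam_core, screwdriver, wrench, black_can, red_can, green_coil, tape from where it was at the start of the episode above 0.03 m).
It also fails if it takes over 59 s, if anything falls off the work surface, if the arm or the gripper's body presses on something with over 40 N, if the wrist force passes 120 N, or if a joint passes its speed limit or range.

ROBOT

A 6-joint arm with a two-finger parallel gripper is mounted at the origin on the work surface. World frame = base frame: x ahead of the robot, y to its left, z up, the work surface at z = 0. Lengths are in m, angles in degrees, forces in N, time in s.
With the tool pointing down it reaches from about 0.35 to 0.875 m from the base axis. Payload 4.2 kg.
Tool frame: the origin (TCP) lies midway between the tips of the shut fingers; the grasp point (between the pads) lies 19 mm behind it; y points along the fingers, z is the direction in which the jaws open and shut, and the axes are right-handed (so a half turn about y gives the same grasp; the last joint's range is limited). The gripper opens to 87 mm and grips with 3 to 60 N. Pads are 19 mm wide; open, the fingers measure 117 mm over their backs; the gripper's body (75 mm by 190 mm) begins 51 mm behind the grasp point.
Start: joints at [88.843, 22.042, 0.453, 0, -68.411, -14.817], TCP at [0.172, 0.601, 0.223] pointing down, gripper open.
Joint ranges: [-179.83, 179.83], [-69.29, 118.12], [-61.27, 80.66], [-181.25, 117.63], [-171.15, -9.14], [-177.46, 177.46]. Speed limits (degrees/s): [159.86, 159.86, 180, 180, 180, 180].

INTERFACE

Orientations are given as [roll, pitch, yaw] about the fixed x, y, z axes, in that order (R = Rz(yaw) Ry(pitch) Rx(roll)).
In Python, from workcell import env gives the robot as it stands. The module is installed in compiled form; this text tells all that it offers. Calls block until the motion is done:
- env.goto(position, orientation): joint-space move of the TCP to a pose.
- env.move_straight(position, rotation=None, rate=0.15, force_limit=None): straight line of the TCP; rotation=None keeps the orientation; rate is the mean speed in m/s. With force_limit (N) it stops when the force on the tool has changed by that much, and returns True; else False.
- env.set_joints(angles): joint-space move.
- env.gripper_to(opening, grasp_force=None): opening from 0.0 (shut) to 1.0 (fully open); grasp_force is the grip in N (None keeps the last); returns when the fingers have stopped.
- env.dwell(seconds).
- env.inverse_kinematics(position, orientation): joint angles nearest the present ones, or None.
- env.read_state(): the state.
- env.grab_frame(name): name is "scene" or "top" or "wrist"; returns a dict with "image" (420x560x3 uint8, blue, green, red), "fx", "fy", "cx", "cy" (pixels), "D" ([k1, k2, p1, p2, k3] as OpenCV has them; the pictures are not rectified), "position" and "orientation" of the camera in the world. Camera axes: x right, y up, looking along -z (the intrinsics and any distortion apply to the point x, -y, -z); pixel columns grow to the right and rows downward; lengths in m; the calibration is good to about 2 mm. A picture is of the moment at which its call begins. There is no depth.
A pose or a line that the arm cannot do raises env.Unreachable and nothing moves.
- env.close_job(): hands the job in, once; it reports no verdict.
Trained networks look in a picture, given as the dict that the camera call returned (one of the last four; its "shot" number tells which), for a name from the list of things; names that differ only in an ending like _2 or _b are one class to them, and where a whole thing is asked for, a point or a joint stands for the part that bears it (a point fixed in the world has none). Each returns a list of dicts, best first, with "score" (0 to 1); they miss things now and then, are a little off and sometimes report something else, mostly with a low value. They report only what shows in the picture. A call takes as long as a camera call. They do not tell look-alikes from the thing itself.
- env.search_frame(picture, thing): "xyz" ([x, y, z] in m, in world coordinates, good to about 4 mm: the middle of the surface that is visible of it).
- env.trace(picture, thing): "mask" (420x560 bool, what is visible of it).
The state is a dict: "clock": time; "joint_positions": joint angles; "qvel": joint speeds; "joint_torque": joint torques, N m; "position": TCP position; "tool_rot": TCP orientation; "force": force on the tool from outside, world axes, zero at the start; "wrist_torque": the same for the moment, N m; "opening": opening from 0.0 (shut) to 1.0 (fully open).
Only numpy, scipy, OpenCV 4.12 (cv2) and the standard library are available. Lean on these libraries where they do the work, as an engineer would, in place of code of your own. Each camera call takes 0.05 s, during which the arm holds its last target. There are 200 camera calls.

## Working session

There is one attempt and no reset: what is moved stays moved. The work goes in short steps, each a Python script; the robot and the scene stay as the last script left them, time stands still between calls to the robot, and variables do not carry over. Pictures are saved under pics/ and viewed, about 8 in all and at most 12, crops included, and the job is handed in when it is done.

```bash
mkdir -p pics; python3 - <<'E'
from workcell import env
import cv2, numpy as np
ims={}
for n in("top","scene"):
    p=env.grab_frame(n); ims[n]=p
    cv2.imwrite(f"pics/{n}0.png",cv2.resize(p["image"],(800,600)))
    print(n,p["position"],p["orientation"],p["fx"],p["fy"],p["cx"],p["cy"],p["D"])
    for t in["scanner","cradle","coil_rest","yellow_top","green_top","red_top","blue_top","black_can","red_can","spool"]:
        print(t,[(np.round(d["xyz"],3).tolist(),round(d["score"],2)) for d in env.search_frame(p,t)][:4])
s=env.read_state();print(s["clock"],s["position"],s["tool_rot"])
E
```

```text
top [0.17246956 0.02917579 1.58947963] [ 12.51052938  -0.40481836 -93.38623096] 487.6644146353727 487.6644146353727 290.18235454515565 203.1784933880668 [0.00152443 0.         0.         0.         0.        ]
scanner [([0.581, -0.028, 0.112], 0.96), ([0.21, -0.355, 0.034], 0.89), ([0.209, 0.288, 0.034], 0.86), ([0.374, -0.143, 0.023], 0.62)]
cradle [([0.582, -0.002, 0.012], 0.95), ([0.51, 0.414, 0.072], 0.32)]
coil_rest [([0.483, -0.334, 0.096], 0.85)]
yellow_top [([0.512, 0.359, 0.078], 0.45)]
green_top []
red_top [([0.517, 0.249, 0.073], 0.73)]
blue_top [([0.515, 0.25, 0.072], 0.49), ([0.482, -0.333, 0.096], 0.44)]
black_can [([0.714, 0.165, 0.149], 0.78)]
red_can [([0.738, 0.307, 0.138], 0.63), ([0.47, 0.323, 0.05], 0.16)]
spool [([0.41, -0.024, 0.067], 0.72)]
scene [1.28322069 0.39651295 0.96532014] [ 44.31237645  -0.55357069 117.18673248] 445.83607739460814 445.83607739460814 281.8666413723561 204.44522162383296 [0.0278515 0.        0.        0.        0.       ]
scanner [([0.217, 0.301, 0.034], 0.96), ([0.221, -0.347, 0.03], 0.66), ([0.598, -0.008, 0.111], 0.55)]
cradle [([0.605, -0.006, 0.009], 0.75)]
coil_rest [([0.511, -0.324, 0.084], 0.71)]
yellow_top [([0.513, 0.361, 0.07], 0.48)]
green_top [([0.786, 0.049, 0.009], 0.59)]
red_top [([0.518, 0.42, 0.076], 0.43), ([0.523, 0.251, 0.074], 0.28)]
blue_top []
black_can [([0.755, 0.178, 0.127], 0.98)]
red_can [([0.776, 0.319, 0.13], 0.97)]
spool [([0.433, -0.019, 0.064], 0.89), ([0.39, 0.099, 0.027], 0.21)]
1.1 [0.17197299 0.6008376  0.22255411] [-8.99994117e+01 -5.84691425e-04  1.64023910e+02]
```

View pics/top0.png

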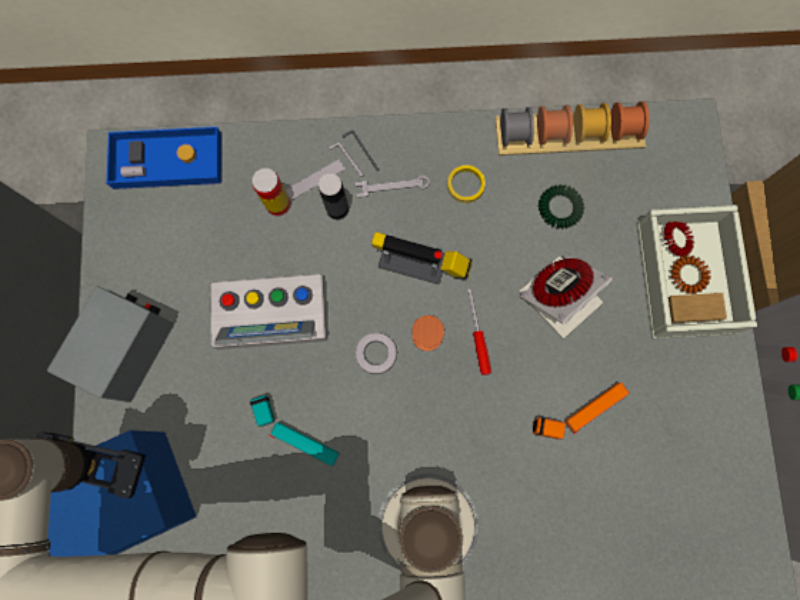

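View pics/scene0.png

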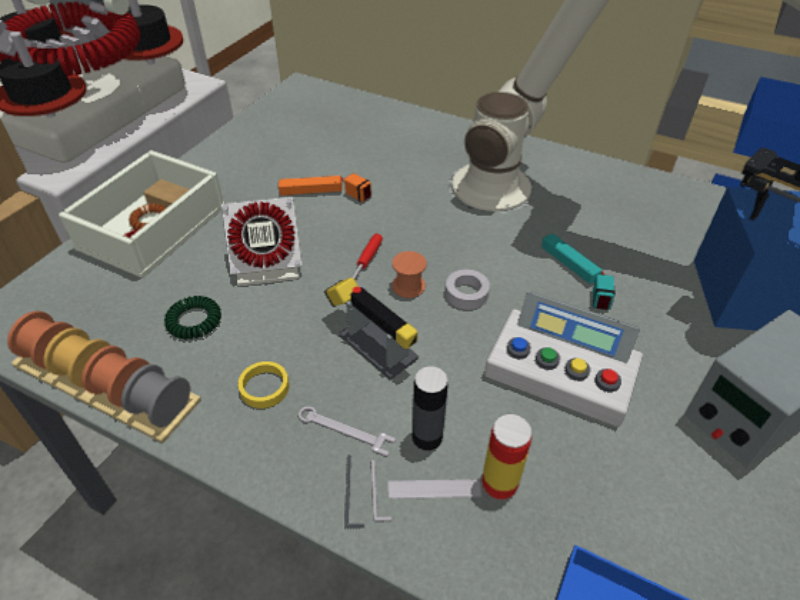

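The scanner meant is the black and yellow one in the fork cradle, at top (420,252) and scene (370,310). The look-alikes are turquoise at top (295,430) and orange at top (580,410). The red coil with the white label is at top (562,282). The console row, by falling y, is red (228,300), yellow (253,298), green (278,296), blue (303,295). Next I measure the buttons and label from both cameras, then move the wrist camera over the scanner.

```bash
cat > h.py <<'E'
from workcell import env
import cv2, numpy as np
from scipy.spatial.transform import Rotation as R
from scipy.optimize import least_squares
F=np.diag([1.,-1,-1])
def rot(o): return R.from_euler("xyz",o,degrees=True).as_matrix()
def K(p): return np.array([[p["fx"],0,p["cx"]],[0,p["fy"],p["cy"]],[0,0,1.]])
def proj(p,X):
    Xc=(np.atleast_2d(X)-p["position"])@rot(p["orientation"])@F
    return cv2.projectPoints(Xc,np.zeros(3),np.zeros(3),K(p),np.array(p["D"],float))[0][:,0]
def plane(p,uv,z):
    n=cv2.undistortPoints(np.array(uv,float).reshape(-1,1,2),K(p),np.array(p["D"],float))[:,0]
    d=np.c_[n,np.ones(len(n))]@F@rot(p["orientation"]).T
    C=np.array(p["position"]); return C+d*((z-C[2])/d[:,2])[:,None]
def blobs(p,lo,hi,roi=None,amin=15):
    m=cv2.inRange(cv2.cvtColor(p["image"],cv2.COLOR_BGR2HSV),lo,hi)
    if roi is not None:
        q=np.zeros_like(m);x0,y0,x1,y1=[int(v) for v in roi];q[y0:y1,x0:x1]=255;m&=q
    n,l,s,c=cv2.connectedComponentsWithStats(m)
    return [(c[i],s[i,4],l==i) for i in sorted(range(1,n),key=lambda i:-s[i,4]) if s[i,4]>=amin]
E
cat > m1.py <<'E'
from h import *
P={n:env.grab_frame(n) for n in("top","scene")}
# buttons: approx pixel from 800x600 views, red,yellow,green,blue
px={"top":[(228,300),(253,298),(278,296),(303,295)],"scene":[(609,377),(578,367),(548,355),(518,344)]}
hs={"red":((0,150,60),(8,255,255)),"yellow":((18,120,80),(35,255,255)),"green":((45,100,50),(90,255,255)),"blue":((100,120,60),(130,255,255))}
T={}
for i,(c,(lo,hi)) in enumerate(hs.items()):
    uv={}
    for n in P:
        u,v=np.array(px[n][i])*.7
        b=blobs(P[n],lo,hi,(u-10,v-10,u+11,v+11))
        uv[n]=b[0][0]; a=b[0][1]
    X=least_squares(lambda X:np.r_[proj(P["top"],X)[0]-uv["top"],proj(P["scene"],X)[0]-uv["scene"]],[.51,.33,.07])
    T[c]=X.x; print(c,X.x.round(4),"rms",X.fun.round(1))
# coil: outer circle outline (front face, 5 proud) and label
E_={};L={}
for n,(u,v) in {"top":(562,282),"scene":(261,235)}.items():
    u,v=u*.7,v*.7
    b=blobs(P[n],(0,0,150),(180,70,255),(u-14,v-14,u+15,v+15))
    ms=[k for k in env.trace(P[n],"coil_rest")]
    q=np.zeros((420,560),np.uint8)
    for c,a,m in b:q|=m.astype(np.uint8)
    q=cv2.morphologyEx(q,cv2.MORPH_CLOSE,np.ones((5,5)))
    k,l,s,cc=cv2.connectedComponentsWithStats(q); j=1+np.argmax(s[1:,4])
    ct=cv2.findContours((l==j).astype(np.uint8),0,2)[0][0]
    L[n]=cv2.boxPoints(cv2.minAreaRect(ct)); print(n,"label box",cv2.minAreaRect(ct),L[n].round(1).tolist())
    g=sum((b[2] for b in blobs(P[n],(0,110,30),(12,255,255),(u-50,v-50,u+51,v+51),5)),np.zeros((420,560)))+sum((b[2] for b in blobs(P[n],(168,110,30),(180,255,255),(u-50,v-50,u+51,v+51),5)),np.zeros((420,560)))
    h=cv2.convexHull(np.argwhere(g>0)[:,::-1].astype(np.int32)); E_[n]=cv2.fitEllipse(h); print("coil ellipse",E_[n])
def model(s,off,r):
    x,y,z,yaw=s;d=np.array([np.cos(yaw),np.sin(yaw),0]);e=np.array([-d[1],d[0],0]);n=(d+[0,0,1])/2**.5;w=np.cross(n,e)
    t=np.linspace(0,2*np.pi,60,endpoint=False)
    return np.array([x,y,z])+off*n+r*(np.cos(t)[:,None]*e+np.sin(t)[:,None]*w)
def res(s,which=("top","scene")):
    o=[]
    for n in which:
        (a,b,th)=cv2.fitEllipse(proj(P[n],model(s,-.005,.0695)).astype(np.float32))
        def cov(e):
            t=np.radians(e[2]);Q=np.array([[np.cos(t),-np.sin(t)],[np.sin(t),np.cos(t)]]);S=Q@np.diag(np.array(e[1])**2/4)@Q.T;return np.array([S[0,0],S[1,1],S[0,1]])/25
        o+=list(np.array(a)-E_[n][0])+list(cov((a,b,th))-cov(E_[n]))
        o+=list(proj(P[n],np.array(s[:3]))[0]-L[n].mean(0))
    o.append((s[2]-.097)*1000/2)
    return np.array(o)
for w in (("top","scene"),("top",),("scene",)):
    f=least_squares(res,[.49,-.33,.097,.8],args=(w,)); print(w,f.x.round(4),np.degrees(f.x[3]).round(1),f.fun.round(1))
    if len(w)==2: S=f.x
np.save("label.npy",S)
np.savez("btn.npz",**T)
v=P["top"]["image"].copy()
for q in proj(P["top"],model(S,-.005,.0695)):cv2.circle(v,tuple(int(k) for k in q),0,(0,255,0))
w=P["scene"]["image"].copy()
for q in proj(P["scene"],model(S,-.005,.0695)):cv2.circle(w,tuple(int(k) for k in q),0,(0,255,0))
cv2.imwrite("pics/coil.png",cv2.resize(np.hstack([v[150:250,340:440],w[115:215,135:235]]),(800,400)))
E
python3 m1.py
```

```text
red [0.5129 0.4168 0.0653] rms [ 0.1 -0.   0.1  0. ]
yellow [0.5143 0.3621 0.0659] rms [ 0.1 -0.   0.   0. ]
green [0.5155 0.3067 0.0656] rms [ 0. -0.  0.  0.]
blue [0.5166 0.2514 0.0655] rms [ 0. -0.  0.  0.]
top label box ((392.75006103515625, 195.25001525878906), (11.31370735168457, 16.26345443725586), 45.0) [[383.0, 197.0], [394.5, 185.5], [402.5, 193.5], [391.0, 205.0]]
coil ellipse ((393.6600341796875, 197.3448944091797), (30.73238754272461, 43.887718200683594), 64.84346771240234)
scene label box ((182.2769317626953, 163.71539306640625), (16.37258529663086, 16.99275779724121), 82.87498474121094) [[172.8000030517578, 156.60000610351562], [189.6999969482422, 154.5], [191.6999969482422, 170.8000030517578], [174.89999389648438, 172.89999389648438]]
coil ellipse ((197.01988220214844, 152.3033447265625), (51.64958190917969, 86.21839904785156), 52.9805793762207)
('top', 'scene') [ 0.5029 -0.3274  0.1025  0.8   ] 45.8 [  1.5   0.8  -0.2   1.1  -1.1   1.3   1.6 -14.7   7.8 -34.3 -22.4  23.5
   0.4  -3.8   2.8]
('top',) [ 0.5086 -0.3251  0.0975  0.7971] 45.7 [ 0.2 -0.5 -0.3  0.9 -1.1  0.1  0.2  0.2]
('scene',) [ 0.49  -0.33   0.097  0.8  ] 45.8 [-12.6   6.6 -34.8 -22.8  23.5   2.5  -5.    0. ]
```

```bash
python3 - <<'E'
from h import *
# rough scanner from top: butt & head pixel
p=env.grab_frame("top")
a,b=plane(p,[(378*.7,240*.7),(457*.7,263*.7)],.11);print(a,b,np.degrees(np.arctan2(*(b-a)[1::-1])))
w=env.grab_frame("wrist");s=env.read_state()
Rt=rot(s["tool_rot"]);print("tool axes\n",Rt.round(3));print("cam in tool",Rt.T@(w["position"]-s["position"]),"\n",(Rt.T@rot(w["orientation"])).round(3),w["fx"],w["cx"],w["cy"])
E
```

```text
[0.61776893 0.07326179 0.11      ] [ 0.555389   -0.09732047  0.11      ] -110.08687256029629
tool axes
 [[-0.961  0.    -0.275]
 [ 0.275  0.    -0.961]
 [-0.    -1.    -0.   ]]
cam in tool [-0.06789957 -0.16176146 -0.00023172] 
 [[-0.    -0.968 -0.251]
 [-0.001  0.251 -0.968]
 [ 1.    -0.    -0.001]] 331.0682725467042 277.9798296673935 207.86247932906605
```

```bash
sed -i 's/u-50,v-50,u+51,v+51/u-r,v-r,u+r,v+r/g; s/^    u,v=u\*.7,v\*.7/    u,v=u*.7,v*.7; r=27/; s/args=(w,))/args=(w,),diff_step=3e-3)/' m1.py; python3 m1.py | tail -7
python3 - <<'E'
from h import *
print(env.read_state()["clock"])
for psi in(-110,70):
    for q in([.585,-.02,.09],[.585,-.02,.23],):print(psi,env.inverse_kinematics(q,[-90,0,psi]))
    print("aim",env.inverse_kinematics([.63,-.2,.2],[-90,0,psi-25]))
for psi in(-90,90,0,180):print("btn",psi,env.inverse_kinematics([.513,.36,.06],[-90,0,psi]))
E
```

```text
coil ellipse ((393.6526184082031, 197.36593627929688), (30.69073486328125, 43.904083251953125), 64.99970245361328)
scene label box ((182.2769317626953, 163.71539306640625), (16.37258529663086, 16.99275779724121), 82.87498474121094) [[172.8000030517578, 156.60000610351562], [189.6999969482422, 154.5], [191.6999969482422, 170.8000030517578], [174.89999389648438, 172.89999389648438]]
coil ellipse ((182.24375915527344, 164.03439331054688), (44.8355598449707, 46.12639617919922), 117.6314697265625)
('top', 'scene') [ 0.5094 -0.325   0.0955  0.7002] 40.1 [-0.1 -0.6  0.2 -0.3 -0.9 -0.1  0.1  0.  -0.6  1.7  1.3 -0.1  0.1 -0.4
 -0.7]
('top',) [ 0.5083 -0.3248  0.097   0.7122] 40.8 [ 0.1 -0.3  0.2 -0.1 -0.9 -0.   0.4 -0. ]
('scene',) [ 0.5113 -0.322   0.0967  1.162 ] 66.6 [-0.5 -0.   0.4  0.8  1.   0.5 -0.1 -0.1]
1.6
-110 [ 13.88496754  25.4387264  -15.12043354   0.         -49.44084007
 146.11503246]
-110 [ 13.88496754  17.89093729  -4.65395232   0.         -67.45511038
 146.11503246]
aim [ -3.62209463  26.39791665   4.08615643   0.         -67.68823977
 138.62209463]
70 [ 13.88496754  25.4387264  -15.12043354   0.         -49.44084007
 -33.88496754]
70 [ 13.88496754  17.89093729  -4.65395232   0.         -67.45511038
 -33.88496754]
aim [ -3.62209463  26.39791665   4.08615643   0.         -67.68823977
 -41.37790537]
btn -90 [ 4.98318986e+01  3.08557783e+01 -1.05698107e+01  2.54444375e-14
 -4.85744110e+01  1.30168101e+02]
btn 90 [ 4.98318986e+01  3.08557783e+01 -1.05698107e+01 -2.54444375e-14
 -4.85744110e+01 -4.98318986e+01]
btn 0 [ 4.98318986e+01  3.08557783e+01 -1.05698107e+01 -2.54444375e-14
 -4.85744110e+01 -1.39831899e+02]
btn 180 [ 4.98318986e+01  3.08557783e+01 -1.05698107e+01  2.54444375e-14
 -4.85744110e+01  4.01681014e+01]
```

View pics/coil.png

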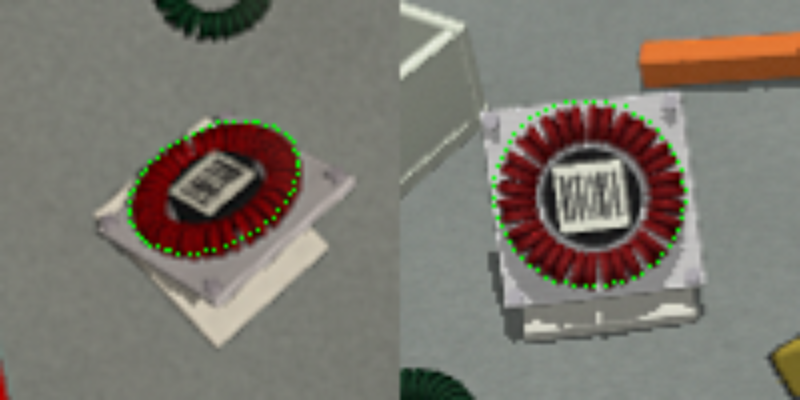

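```bash
python3 - <<'E'
from h import *
env.goto([.588,-.012,.26],[-90,0,70])
w=env.grab_frame("wrist")
im=w["image"]
hsv=cv2.cvtColor(im,cv2.COLOR_BGR2HSV)
m=[t for t in env.trace(w,"scanner")]
print([ (round(t["score"],2),int(t["mask"].sum())) for t in m])
v=im.copy()
if m:
    c=cv2.findContours(m[0]["mask"].astype(np.uint8),0,2)[0]; cv2.drawContours(v,c,-1,(0,255,0),1)
    np.save("mask.npy",m[0]["mask"])
cv2.imwrite("wrist.png",im);import pickle;pickle.dump({k:w[k] for k in w},open("w.pkl","wb"))
cv2.imwrite("pics/w0.png",cv2.resize(v,(800,600)))
print(env.read_state()["clock"],w["position"])
E
```

```text
[(0.97, 6680)]
4.325 [ 0.56478261 -0.07492487  0.42168635]
```

View pics/w0.png

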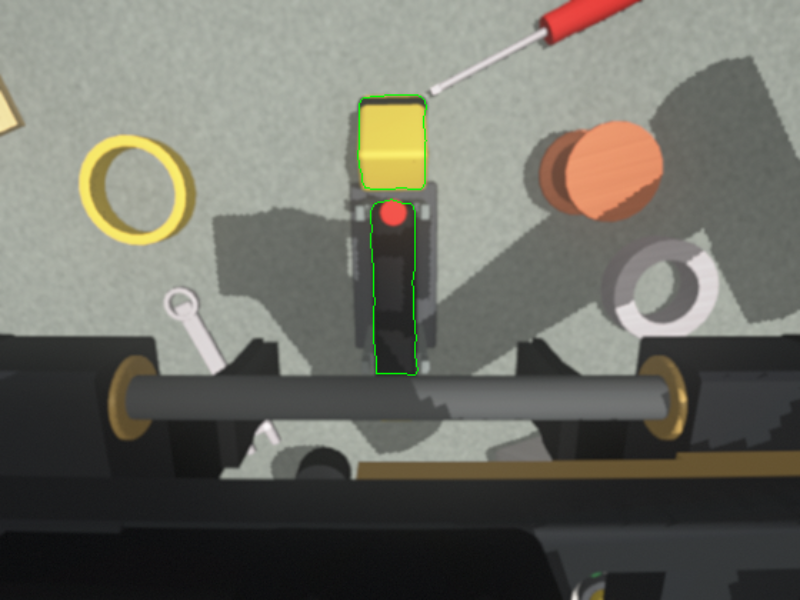

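The wrist view shows the black handle at (395,290) with a red trigger at (393,213) and the yellow head at (393,145), sitting in grey forks. That is the scanner meant. Its pose now comes from the mask edges, with the butt end taken from the top view.

```bash
python3 - <<'E'
from h import *
import pickle
w=pickle.load(open("w.pkl","rb"));m=np.load("mask.npy")
l=[];r=[]
for y in range(152,256,3):
    xs=np.where(m[y])[0]; l.append((xs[0]-.5,y)); r.append((xs[-1]+.5,y))
A=plane(w,l,.116);B=plane(w,r,.116)
print("width",np.linalg.norm((B-A)[:,:2],axis=1).mean())
C=(A+B)[:,:2]/2; d=np.polyfit(C[:,1],C[:,0],1); h=np.array([-d[0],-1]);h/=np.linalg.norm(h);yaw=np.degrees(np.arctan2(h[1],h[0]))
front=plane(w,[(393*.7,140.5)],.116)[0,:2]
print("yaw",yaw,"mid",C.mean(0),"front",front,"origin by front",front-.05*h)
p=env.grab_frame("top")
# butt end in top picture
b=blobs(p,(18,120,80),(35,255,255),(240,150,290,185))
for c,a,mm in b:
    pt=np.argwhere(mm)[:,::-1].astype(float); X=plane(p,pt,.116)[:,:2]; s=(X-C.mean(0))@h; 
    n=np.array([-h[1],h[0]])
    print("butt px",c,a,"s range",s.min(),s.max(),"lateral",((X-C.mean(0))@n).mean(),"origin by butt",C.mean(0)+h*(s.min()+.105))
    i=s<s.min()+.02;print(s[i].mean())
# check by projecting head/handle ends
O=front-.05*h
for x in(-.105,.05):print(x,proj(p,np.r_[O+x*h,.116])*800/560)
print(env.search_frame(w,"cradle")[:1])
E
```

```text
width 0.028473883616946014
yaw -109.06332574133829 mid [ 0.59228931 -0.00551671] front [ 0.57223985 -0.06101456] origin by front [ 0.5885705  -0.01375666]
butt px [264.34482759 167.90804598] 87 s range -0.09593197401973692 -0.07082318806307633 lateral -0.0032111876633579796 origin by butt [ 0.58932758 -0.01408743]
-0.08555524053933426
-0.105 [[372.22412854 237.30283711]]
0.05 [[440.10679528 255.7893086 ]]
[{'xyz': [0.5837, -0.0046, 0.0135], 'score': 0.91}]
```

```bash
cat > c.py <<'E'
from h import *
O=np.array([.589,-.0139]); PS=70.9
L=np.load("label.npy"); yl=L[3]; d=np.array([np.cos(yl),np.sin(yl)])
A=L[:2]+.1837*d; PA=np.degrees(yl); ZA=.097+.0707+.045-.019
def st(t=""): s=env.read_state(); print(t,round(s["clock"],2),np.round(s["position"],4),np.round(s["tool_rot"],1),"F",np.round(s["force"],1),"op",round(s["opening"],3))
E
python3 - <<'E'
from c import *
print(A,PA)
env.goto([*O,.2],[-90,0,PS]); 
print(env.move_straight([*O,.081],rate=.08,force_limit=8)); st("down")
env.gripper_to(0.0,25); st("grip")
env.move_straight([*O,.10],rate=.05); st("lift1")
env.move_straight([*O,.23],rate=.12); st("lift")
env.move_straight([*A,.23],[-90,0,PA],rate=.12)
env.move_straight([*A,ZA],rate=.05); env.dwell(1.3); st("aim")
P={n:env.grab_frame(n) for n in("scene","top")}
ims=[]
for n,p in P.items():
    v=p["image"].copy()
    b=np.array([*(A-.113*d),ZA+.019-.045]); l=np.array([*L[:2],.097])
    for q,c in((b,(0,255,0)),(l,(255,255,0))):
        u=tuple(int(round(k)) for k in proj(p,q)[0]);cv2.circle(v,u,1,c,-1)
    u,w=proj(p,l)[0].astype(int); ims.append(cv2.resize(v[max(w-80,0):w+70,max(u-60,0):u+90],(400,400)))
cv2.imwrite("pics/aim.png",np.hstack(ims))
E
```

```text
[ 0.64988906 -0.20658002] 40.11899265718057
False
down 6.41 [ 0.5894 -0.0138  0.0816] [-90.1  -0.   70.9] F [0.4 0.5 0.4] op 0.997
grip 7.38 [ 0.5891 -0.0139  0.081 ] [-90.   -0.   70.9] F [-0.3  0.8  0. ] op 0.342
lift1 7.91 [ 0.5889 -0.0138  0.1002] [-90.   -0.   70.9] F [ 0.1 -0.7 -3.6] op 0.344
lift 9.14 [ 0.5884 -0.0139  0.2289] [-89.9   0.   70.9] F [-0.5  0.1 -3.3] op 0.344
aim 13.15 [ 0.6499 -0.2066  0.1937] [-90.    0.   40.1] F [-0.2  0.7 -3.3] op 0.344
```

View pics/aim.png

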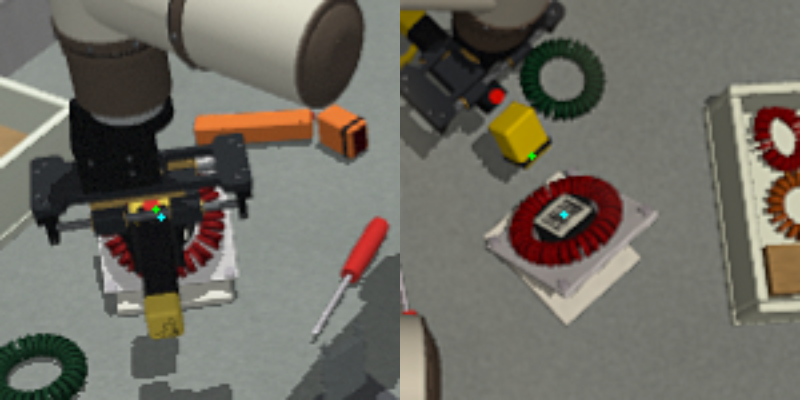

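At the aim pose the top view puts the window at (532,157), facing the label centre at (565,214). The base edge gives a yaw of 39.9°, against the fitted 40.1°. The 1.3 s hold is done, so I bring the scanner back.

```bash
python3 - <<'E'
from c import *
env.dwell(.3)
env.move_straight([*A,.23],rate=.08)
env.move_straight([*O,.23],[-90,0,PS],rate=.12)
env.move_straight([*O,.11],rate=.08); env.dwell(.2); st("above")
print(env.move_straight([*O,.081],rate=.03,force_limit=12)); st("seat")
env.gripper_to(.5); st("half"); env.gripper_to(1.0); env.dwell(.3); st("open")
env.move_straight([*O,.26],rate=.12)
env.goto([.588,-.012,.26],[-90,0,70]); env.dwell(.2)
w=env.grab_frame("wrist"); m=env.trace(w,"scanner")[0]["mask"]; m0=np.load("mask.npy")
print("IoU with start mask",(m&m0).sum()/(m|m0).sum()); st()
cv2.imwrite("pics/w1.png",np.hstack([cv2.imread("wrist.png")[40:290,180:380],w["image"][40:290,180:380]])) 
E
```

```text
above 17.83 [ 0.5892 -0.0139  0.1104] [-90.   -0.   70.9] F [-0.6 -0.1 -3.2] op 0.341
False
seat 18.95 [ 0.5892 -0.0139  0.0811] [-90.   -0.   70.9] F [-0.2 -0.7 -3. ] op 0.345
half 19.53 [ 0.5891 -0.0139  0.0811] [-90.   -0.   70.9] F [0.5 0.2 0.5] op 0.497
open 20.82 [ 0.589  -0.0139  0.081 ] [-90.    0.   70.9] F [-0.6  1.3 -0.6] op 0.998Traceback (most recent call last):
  File "<stdin>", line 10, in <module>
IndexError: list index out of range
```

```bash
python3 - <<'E'
from c import *
w=env.grab_frame("wrist"); t=env.trace(w,"scanner");m0=np.load("mask.npy")
if t: m=t[0]["mask"]; print("IoU",(m&m0).sum()/(m|m0).sum())
st()
cv2.imwrite("pics/w1.png",cv2.resize(np.hstack([cv2.imread("wrist.png")[40:290,180:380],w["image"][40:290,180:380]]),(800,500)))
E
```

```text
IoU 0.9326909451608332
 23.11 [ 0.588 -0.012  0.26 ] [-90.  -0.  70.] F [-1.  -0.4 -0.1] op 0.999
```

View pics/w1.png

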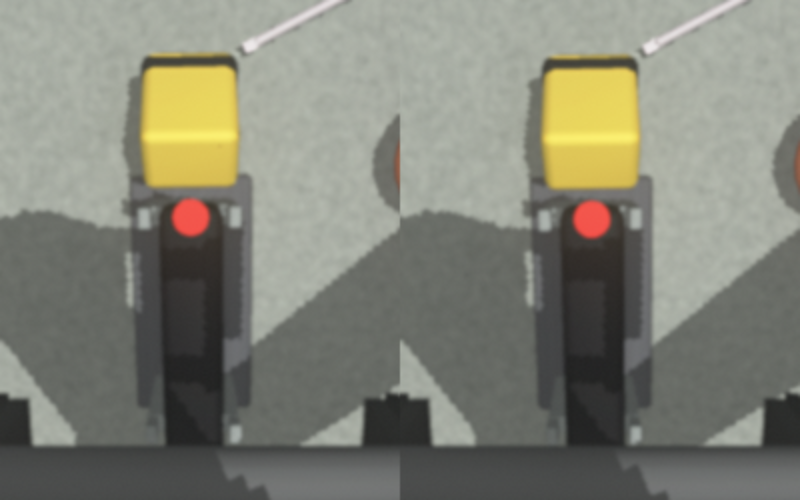

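The left half is before and the right half after: the scanner is back in both forks, with the trigger at (592,218) against (190,217) before, so within about 1 mm. Next come the buttons.

```bash
python3 - <<'E'
from c import *
b=np.load("btn.npz"); o=[-90,0,180]
env.gripper_to(0.0)
y=b["yellow"]; g=b["green"]
env.goto([*y[:2],.16],o); st("over")
for n,t in(("yellow",y),("green",g)):
    env.move_straight([*t[:2],.11],rate=.1); env.move_straight([*t[:2],.075],rate=.05); env.dwell(.3)
    hit=env.move_straight([*t[:2],.054],rate=.02,force_limit=10); st(f"{n} {hit}"); env.dwell(.25); st(" hold")
    env.move_straight([*t[:2],.11],rate=.06); env.dwell(.4)
    if n=="yellow": env.move_straight([*g[:2],.11],rate=.08)
    st(n+" up")
env.move_straight([*g[:2],.2],rate=.15); st()
E
```

```text
over 26.1 [0.5148 0.3616 0.1603] [-90.    0.  179.9] F [ 0.5 -1.3  0.4] op 0.007
yellow True 28.5 [0.5145 0.3622 0.0666] [ -90.     0.  -179.9] F [-1.3 -0.7  5.1] op 0.004
 hold 28.75 [0.5145 0.3622 0.0665] [ -90.    0. -180.] F [-1.8  0.5  5. ] op 0.0
yellow up 30.88 [0.5157 0.307  0.1102] [ -90.    0. -180.] F [-0.4  0.   0.1] op 0.002
green True 32.88 [0.5157 0.307  0.0666] [ -89.9    0.  -179.9] F [-0.6 -1.1  4.9] op 0.003
 hold 33.12 [0.5157 0.307  0.0665] [ -89.9    0.  -179.9] F [-2.3 -0.5  4.7] op 0.007
green up 34.41 [0.5155 0.3068 0.1098] [ -89.9   -0.  -180. ] F [ 0.4 -1.  -0.2] op 0.008
 35.16 [0.5149 0.3065 0.199 ] [-8.99e+01 -1.00e-01 -1.80e+02] F [ 0.  -0.3 -0.3] op 0.006
```

The hold force was 5 N at z = 0.0665, which suggests fully down. The cap height isn't certain, though, and repeating yellow then green does no harm, so I press again in small steps and log force against depth.

```bash
python3 - <<'E'
from c import *
b=np.load("btn.npz")
for n in("yellow","green"):
    t=b[n]; env.move_straight([*t[:2],.11],rate=.12); env.move_straight([*t[:2],.078],rate=.06); env.dwell(.2)
    for z in(.074,.072,.070,.068,.066,.064,.062,.060):
        h=env.move_straight([*t[:2],z],rate=.03,force_limit=20); env.dwell(.1)
        s=env.read_state(); print(n,z,h,round(s["position"][2],4),round(s["force"][2],1))
        if h or s["force"][2]>14: break
    env.move_straight([*t[:2],.11],rate=.08); env.dwell(.3)
env.move_straight([*t[:2],.25],rate=.15); env.goto([.35,.45,.3],[-90,0,180]); env.dwell(.3); st()
P=env.grab_frame("scene"); T=env.grab_frame("top")
cv2.imwrite("pics/end.png",np.hstack([cv2.resize(P["image"],(400,300)),cv2.resize(T["image"],(400,300))]))
E
```

```text
yellow 0.074 False 0.074 0.3
yellow 0.072 False 0.0724 1.5
yellow 0.07 False 0.0703 2.8
yellow 0.068 False 0.0683 3.6
yellow 0.066 False 0.0665 5.6
yellow 0.064 False 0.0663 12.9
yellow 0.062 False 0.0661 21.3
green 0.074 False 0.074 -0.7
green 0.072 False 0.0723 2.1
green 0.07 False 0.0703 2.6
green 0.068 False 0.0683 2.4
green 0.066 False 0.0665 5.8
green 0.064 False 0.0663 14.6
 47.54 [0.3508 0.4493 0.2997] [-90.   -0.  179.9] F [-0.  -0.   0.9] op 0.008
```

View pics/end.png

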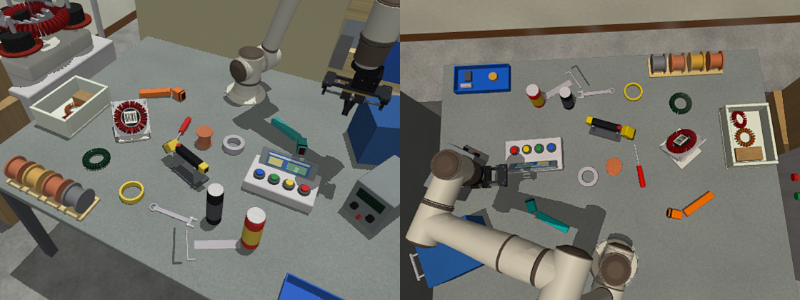

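The final pictures show the scanner in its cradle at scene (186,160), all other things in place, and the arm clear. The force curves show the bottom stop at z = 0.0665 for both buttons, so the first presses were full too.

```bash
python3 -c "
from workcell import env
env.close_job();print(env.read_state()['clock'])"
```

```text
the job is handed in; nothing more can be done
the job is handed in; nothing more can be done
```

The job is done and handed in at about 47.5 s on the robot's clock, under the 59 s limit; no verdict was reported.

- **Aiming:** I held the scanner still for over 1.3 s, set for 100 mm along the label normal. The top view showed the window facing the label. The label's direction checked out two ways (40.1° fitted, 39.9° from the base edge); a fit from the scene camera alone gave 66.6°, which I set aside because that camera sees the label nearly head-on.
- **Return to cradle:** I lowered the scanner gently into its cradle and let go. Before and after wrist pictures agree to about 1 mm (mask overlap 0.93). The network missed the scanner in the first check picture but found it in the second.
- **Buttons:** I pressed yellow, let it up, then pressed green. The first presses stopped at z = 0.0665 with 5 N, which didn't prove they were fully down. I repeated both in the same order while logging force, and both reached their bottom stop at z = 0.0665, so the first presses were also full. Red and blue were not touched.
- **Last check:** The final pictures show the scanner in its cradle, nothing else visibly moved, and the arm clear of everything. That the buttons came back up I judge from those pictures and the force returning to zero after the first presses; I had no direct reading.

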